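Draw out a fume extractor's filter tray with the pull hook

ROBOT

A 6-joint arm with a two-finger parallel gripper is mounted at the origin on the work surface. World frame = base frame: x ahead of the robot, y to its left, z up, the work surface at z = 0. Lengths are in m, angles in rad, forces in N, time in s.
With the tool pointing down it reaches from about 0.4 to 0.925 m from the base axis. Payload 12.5 kg.
Tool frame: the origin (TCP) lies at the very end of the fingers, on their centre line; the grasp point (between the pads) lies 19 mm behind it (manip.grip_depth is the distance from the TCP to the grasp point, in m); z points along the fingers, y is the line along which they close (so a half turn about z gives the same grasp; the last joint's range is limited). The gripper opens to 95 mm and grips with 3 to 60 N. Pads are 20 mm wide; open, the fingers measure 119 mm over their backs; the gripper's body (75 mm by 180 mm) begins 59 mm behind the grasp point.
Start: joints at [-1.363, 0.491, 1.559, -0, 1.092, -0.106], TCP at [0.193, -0.594, 0.215] pointing down, gripper open.
Joint ranges: [-3.1, 3.1], [-0.84, 2.19], [0.05, 2.79], [-1.13, 4.28], [0.06, 2.93], [-2.69, 2.69]. Speed limits (rad/s): [2.22, 2.22, 2.79, 3.14, 3.14, 3.14].

INTERFACE

Orientations are given as a 3x3 rotation matrix whose columns are the frame's x, y, z axes.
In Python, from plant import manip gives the robot as it stands. The module is installed in compiled form; this text tells all that it offers.
- The arm moves only by the tool servo_tool, never from a script. Its argument "moves" is a list of rows, each an object of numbers: "x", "y", "z": the shift along the tool's x, y, z in m; "rx", "ry", "rz": the turn, a rotation vector about the tool's x, y, z in rad; "gripper": the opening, from -1 (shut) to 1 (fully open). In form: [{"x": .., "y": .., "z": .., "rx": .., "ry": .., "rz": .., "gripper": ..}, ...]. A call has exactly 8 rows; each row shifts and turns the commanded pose from where the row before left it, along the tool's axes as they then stand; what a row does not reach is not made up. A row lasts 1/8 s, in which the tool goes at most 62.5 mm and 10.7 degrees, less where a joint would pass 70% of its speed; a pose out of reach is approached as far as the arm can. A call is refused whole if a number of a shift passes 0.0625 or a number of a turn 0.188, either way. A call with a gripper value outside its range is refused whole. The fingers move at their own pace and stop on an object; "force" is the grip in N (left out, the last holds). Time passes only in rows, so rows that do not move let the fingers close, or fill a call up. It gives the time, the measured TCP pose, the force, the opening and the grip force at its end, in the units of the state.
- manip.sense(): the state, without advancing time (a new reading comes with each control period).
- manip.grab_frame(name): name is "side" or "top"; returns a dict with "image" (400x640x3 uint8, blue, green, red), "camera_matrix" (3x3 intrinsics, pixels), "position" and "orientation" of the camera in the world. Camera axes: x right, y up, looking along -z (the intrinsics and any distortion apply to the point x, -y, -z); pixel columns grow to the right and rows downward; lengths in m; the calibration is good to about 2 mm. A picture is of the moment at which its call begins. There is no depth.
- manip.close_job(): hands the job in; it is judged then, once.
Trained networks look in the newest picture that a camera, given by its name, has taken for a name from the list of things; names that differ only in an ending like _2 or _b are one class to them, and where a whole thing is asked for, a point or a joint stands for the part that bears it (a point fixed in the world has none). Each returns a list of dicts, best first, with "confidence" (0 to 1); they miss things now and then, are a little off and sometimes report something else, mostly with a low value. They report only what shows in the picture. A call takes as long as a camera call. They do not tell look-alikes from the thing itself.
- manip.silhouettes(camera, thing): "region" (400x640 bool, what is visible of it) and "bbox" ([left, top, width, height] in pixels, round what is visible of it).
The state is a dict: "t": time; "joint_positions": joint angles; "dq": joint speeds; "joint_efforts": joint torques, N m; "ee_pos": TCP position; "orientation": TCP orientation; "contact_force": force on the tool from outside, world axes, zero at the start; "wrist_torque": the same for the moment, N m; "gripper_width": finger opening in m; "grip_force": force on a finger pad.
Only numpy, scipy, OpenCV 4.12 (cv2) and the standard library are available. Lean on these libraries where they do the work, as an engineer would, in place of code of your own. Each camera call takes 0.05 s, during which the arm holds its last target. There are 200 camera calls.

TASK

Take the orange-handled pull hook from its dark pad, drop its tip into the finger hole of the yellow tab on the fume extractor's filter tray, and draw the tray out slowly with the hook, without jerking or hauling hard, until you feel it firm against its end stop; hold that firm pull for about a second. Then ease off, unhook, leave the tray drawn out, and lay the hook back on its pad, upright as you found it. Keep the hand itself off the extractor and leave the other things on the bench where they are.

Things in the scene. Friction and masses are not known exactly. Their poses are not given: they have to be found in the camera images.
- unit: Bench fume extractor, pale grey steel box 190 mm deep (x), 230 wide (y), 150 high, round duct port (to 198 mm) and black handle (to 173) on top; fixed. Origin on the bench under the middle of its front face; x points into the box, z up. The front face looks along -x, roughly to the robot; the filter tray is low in it.
- tray: Filter tray, slides out along the unit's -x; axes as the unit's; origin at bench level under the back of its dark grey front (150 wide), 12 mm inside to 50 mm before the unit's face at the start. Drags with about 5 N, stays where left. A rubber end stop inside, unseen and set differently on every unit, ends the travel with this origin 72 to 102 mm before the face; it gives under 1 mm.
- tray_hole (a point): Centre of the round finger hole (23 mm diameter, through) at the top of the tray's level yellow pull tab, 26 mm before and 54 mm above the tray's origin; axes as the unit's. Tab 4 mm thick, 52 wide (y), free edge 18 mm from the hole's centre, free room below. From 10 N on the hook (drag included) the tray is firm on its stop; over 20 N bends the tab. Over 0.15 m/s is jerking.
- hook: Pull hook, 0.10 to 0.20 kg. Orange handle block 90 mm long (x), 22 wide (y), 32 high, origin under its middle. A 7 mm steel bar leaves its +x end level, axis 22 mm above the underside, to x = 108 mm, bent down there into a tip. Seated in the finger hole the bar lies on the tab, the handle's underside 35.5 mm above the bench.
- hook_grip (a point): Where to grip the hook, fingers closing along its y (22 mm): in the handle at x = 10 mm, 20 mm above its underside, near the centre of mass.
- hook_tip (a point): Lowest point of the hook's bent-down tip: at x = 105 mm, y = 0, 1.5 mm above the level of the handle's underside.
- pad: Dark rubber pad, 220 mm long (x), 110 wide (y), 3 mm thick, fixed to the bench; the hook's resting place. Origin at the centre of its underside (bench level).
- bin: Bystander: open blue parts bin, 170 x 115 x 60 mm high, origin under its centre.
- bottle: Bystander: white plastic bottle, 64 mm across, 150 high, origin under its centre.
- handset: Bystander: white handheld device lying flat, 165 x 85 x 32 mm, origin under its centre.
- panel: Bystander: flat display panel lying on the bench, 60 (x) x 190 (y) x 6 mm, origin under its centre.
Things that resemble listed ones, but are neither listed nor needed, are in the scene too. What is meant by the hook is not purple, and is the smaller of those in its own colour.

How it is judged:
On the way, in this order (a step that is already met when the one before it is completed fails the run):
1. the hook's tip is down through the finger hole, with the tray still in (horizontal distance between hook_tip and tray_hole below 0.013 m and z of hook_tip in the frame of tray_hole below -0.008 m and x of tray_hole in the frame of unit above -0.088 m), for 0.1 s.
2. the tray is drawn out with the hook until firm against its stop: it stands still at least 70 mm out under at least 9 N on the hook, for 0.4 s (x of tray_hole in the frame of unit below -0.096 m and linear speed of tray below 0.005 m/s and contact force between hook and unit above 9 N), for 0.4 s.
At the end, for the whole second after the job is handed in: The tray is left still and out (finger hole at least 94 mm before the extractor's face); the hook lies released and still on its pad, upright within 0.1 rad, the handle's middle within 65 mm along and 44 mm across of the pad's centre, clear of the extractor (x of tray_hole in the frame of unit below -0.094 m and linear speed of tray below 0.01 m/s and x of hook in the frame of pad between -0.065 and 0.065 m and y of hook in the frame of pad between -0.044 and 0.044 m and z of hook in the frame of pad between -0.001 and 0.007 m and angle between hook's own z axis and vertical below 0.1 rad and linear speed of hook below 0.02 m/s and contact force between hook and unit below 0.1 N); the robot touches nothing.
It fails at once if the hook pulls or presses on the extractor or its tray with more than 20 N (contact force between hook and unit above 20 N).
It fails at once if the hand or arm touches the extractor or its tray (contact force between any of the fingers, the arm and unit above 1 N).
It fails at once if the tray is jerked: faster than 0.15 m/s (linear speed of tray above 0.15 m/s).
It fails at once if the hook is let go above its pad or the bench (contact force between the fingers and hook below 0.05 N and height (world z) of hook above 0.015 m).
It fails at once if a bystander is disturbed: moved 20 mm or tipped (distance of any of bin, bottle, handset, panel from where it was at the start of the episode above 0.02 m or angle between any of bin, bottle, handset, panel's own z axis and vertical above 0.3 rad).
It also fails if it takes over 67 s, if anything falls off the work surface, if the arm or the gripper's body presses on something with over 40 N, if the wrist force passes 120 N, or if a joint passes its speed limit or range.

## Working session

There is one attempt and no reset: what is moved stays moved. The work goes in short steps, Python scripts to look and compute and a tool call to move; the robot and the scene stay as the last step left them, time stands still between calls to the robot, and variables do not carry over. Pictures are saved under pics/ and viewed, at most 10 in all, crops included, and the job is handed in when it is done.

Besides the shell and the picture viewer there is one more tool, called after "Call:" as name(argument=value, ...), one argument or row to a line, values as JSON. servo_tool: Moves the arm, as the interface text tells. Its arguments: {"type":"object","properties":{"moves":{"type":"array","items":{"type":"object","properties":{"x":{"type":"number"},"y":{"type":"number"},"z":{"type":"number"},"rx":{"type":"number"},"ry":{"type":"number"},"rz":{"type":"number"},"gripper":{"type":"number"}}}},"force":{"type":"number"}},"required":["moves"]}

```bash
mkdir -p pics
python3 - <<'E'
from plant import manip
import cv2,numpy as np
for n in("side","top"):
    f=manip.grab_frame(n);cv2.imwrite(f"pics/{n}0.png",f["image"])
    print(n,f["camera_matrix"],f["position"],f["orientation"],[k for k in f])
    for t in("hook","tray","pad","unit","tray_hole"):
        print(t,[(round(d["confidence"],2),d["bbox"]) for d in manip.silhouettes(n,t)])
print(manip.sense())
E
```

```text
side [[423.81425729   0.         318.51013444]
 [  0.         423.81425729 198.21147985]
 [  0.           0.           1.        ]] [-0.24918871  0.88557595  0.99918712] [[-0.7105443   0.46866683 -0.52486017]
 [-0.7034614  -0.45574714  0.54537749]
 [ 0.01639682  0.75673374  0.65351756]] ['image', 'camera_matrix', 'position', 'orientation']
hook [(0.61, [224.2, 257.1, 13.1, 63.8]), (0.6, [263.5, 224.9, 32.9, 27.5]), (0.6, [306.2, 264.7, 51.9, 12.4]), (0.48, [337.8, 199.2, 44.6, 33.6])]
tray [(0.69, [288.8, 154.5, 31.1, 31.7])]
pad [(0.96, [242.2, 212.8, 62.1, 54.0]), (0.42, [239.9, 121.7, 78.6, 71.4])]
unit [(0.95, [239.8, 121.5, 79.5, 70.0])]
tray_hole [(0.58, [292.6, 156.7, 28.8, 30.1])]
top [[401.8472434    0.         323.00822411]
 [  0.         401.8472434  199.72737905]
 [  0.           0.           1.        ]] [0.40334015 0.0959003  1.45038263] [[-0.00780439  0.99791253 -0.06410671]
 [-0.99990782 -0.00707553  0.01158855]
 [ 0.01111077  0.06419124  0.99787576]] ['image', 'camera_matrix', 'position', 'orientation']
hook [(0.8, [254.1, 249.6, 34.7, 29.1]), (0.73, [178.4, 190.3, 3
[... 401 characters left out ...]
 'dq': array([-6.78942109e-04, -1.58681896e-03, -6.20272731e-04,  1.37195806e-03,
       -1.18102214e-03,  5.99700253e-05]), 'joint_efforts': array([-9.55833821e-05, -6.12214279e+01, -2.58355772e+01,  6.93227956e-02,
        4.45501471e-02,  2.01627864e-05]), 'ee_pos': array([ 0.19293122, -0.59449663,  0.2146843 ]), 'orientation': array([[ 9.51167158e-01,  3.08676266e-01,  1.73701149e-05],
       [ 3.08676266e-01, -9.51167150e-01, -1.25326011e-04],
       [-2.21632823e-05,  1.24567728e-04, -9.99999992e-01]]), 'contact_force': array([ 1.03932363, -0.68473774, -0.2244561 ]), 'wrist_torque': array([ 0.02559213,  0.00552506, -0.00060057]), 'grip_force': 0.0, 'gripper_width': 0.09540354535227856}
```

Run:
```python
import cv2
a=cv2.imread("pics/side0.png")[100:340,180:460];b=cv2.imread("pics/top0.png")[60:300,160:480]
cv2.imwrite("pics/s1.png",cv2.resize(a,(700,600),interpolation=cv2.INTER_CUBIC))
cv2.imwrite("pics/t1.png",cv2.resize(b,(800,600),interpolation=cv2.INTER_CUBIC))
```

```text
(no output)
```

View pics/t1.png

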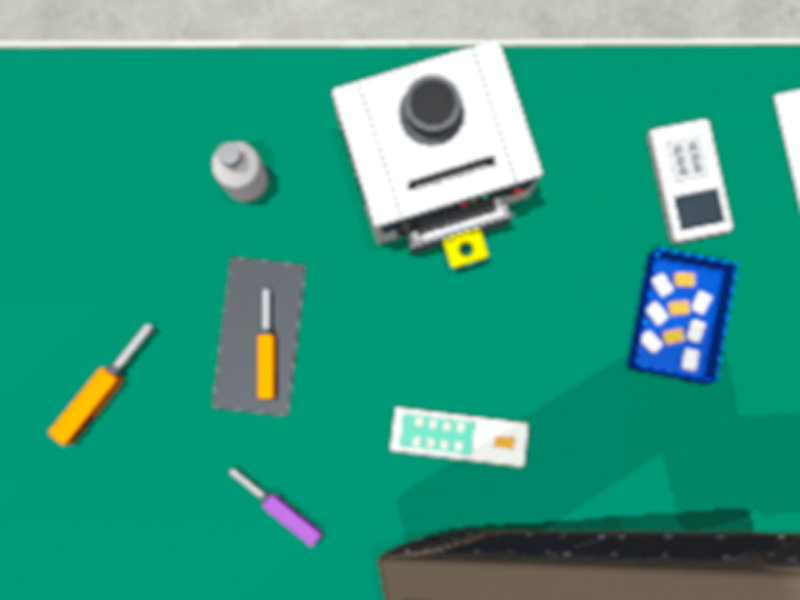

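View pics/s1.png

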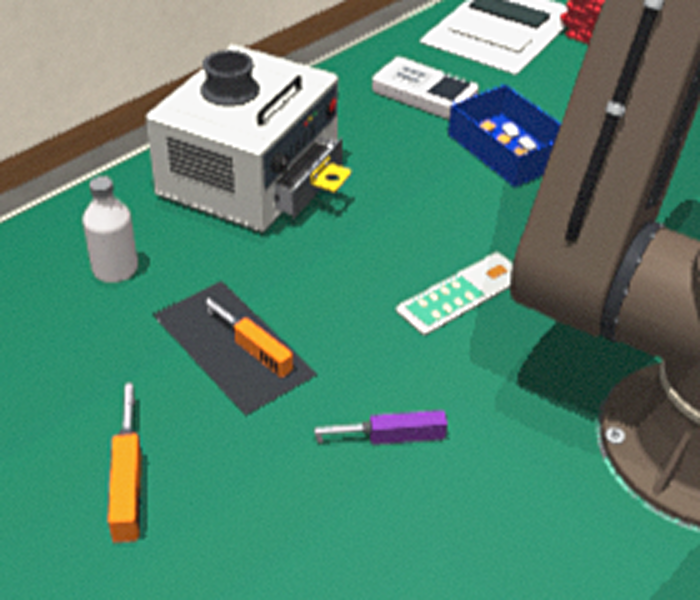

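The top view shows the small orange hook on its pad, handle near full-image px (266,206). The yellow tab hole is near (346,160), and the unit is yawed about 15–20°. The larger orange and the purple hooks are decoys. Next I'll fit the poses using both cameras.

```bash
cat > h.py <<'E'
import numpy as np,cv2
from plant import manip
from scipy.optimize import minimize
def proj(f,P):
    P=np.atleast_2d(P);c=(P-f["position"])@f["orientation"];K=f["camera_matrix"]
    return np.c_[K[0,2]+K[0,0]*c[:,0]/-c[:,2],K[1,2]+K[1,1]*-c[:,1]/-c[:,2]]
def back(f,uv,z):
    K=f["camera_matrix"];d=f["orientation"]@np.array([(uv[0]-K[0,2])/K[0,0],-(uv[1]-K[1,2])/K[1,1],-1])
    return f["position"]+d*(z-f["position"][2])/d[2]
def box(x,y,yaw,lx,ly,z0,z1):
    c,s=np.cos(yaw),np.sin(yaw)
    return np.array([[x+c*a-s*b,y+s*a+c*b,z] for a in lx for b in ly for z in(z0,z1)])
def blob(img,lo,hi,near,S=4):
    h=cv2.cvtColor(cv2.resize(img,None,fx=S,fy=S,interpolation=cv2.INTER_CUBIC),cv2.COLOR_BGR2HSV)
    m=cv2.inRange(h,lo,hi);n,l,st,ce=cv2.connectedComponentsWithStats(m)
    i=min((i for i in range(1,n) if st[i,4]>40*S),key=lambda i:np.hypot(*((ce[i]+.5)/S-.5-near)))
    return (l==i).astype(np.uint8)
def fit(frames,masks,lx,ly,z0,z1,p0,S=4):
    def cost(p):
        t=0
        for f,m in zip(frames,masks):
            hull=cv2.convexHull(((proj(f,box(*p,lx,ly,z0,z1))+.5)*S-.5).astype(np.float32)*16)
            r=cv2.fillConvexPoly(np.zeros_like(m),hull.round().astype(np.int32),1,shift=4)
            t+=1-(r&m).sum()/(r|m).sum()
        return t
    s=np.array([p0,*(np.array(p0)+np.diag([.02,.02,.15]))])
    r=minimize(cost,p0,method="Nelder-Mead",options=dict(initial_simplex=s,xatol=1e-4,fatol=1e-4))
    return r.x,r.fun
def hole(f,near,z,S=4):
    m=blob(f["image"],(22,120,90),(36,255,255),near,S)
    c,h=cv2.findContours(m,cv2.RETR_CCOMP,cv2.CHAIN_APPROX_NONE)
    i=max((i for i in range(len(c)) if h[0][i][3]>=0),key=lambda i:cv2.contourArea(c[i]))
    M=cv2.moments(c[i]);uv=(np.array([M["m10"],M["m01"]])/M["m00"]+.5)/S-.5
    return m,uv,back(f,uv,z),cv2.contourArea(c[i])/S/S
E
python3 - <<'E'
from h import *
T=manip.grab_frame("top");Sd=manip.grab_frame("side")
mt=blob(T["image"],(8,140,90),(20,255,255),(266,206));ms=blob(Sd["image"],(8,140,90),(20,255,255),(285,239))
print(mt.sum()/16,ms.sum()/16)
p0=[*back(T,(266,206),.02)[:2],0]
for fr,m in(([T],[mt]),([Sd],[ms]),([T,Sd],[mt,ms])): print("hook",fit(fr,m,(-.045,.045),(-.011,.011),.003,.035,p0))
for f,n in((T,(346,160)),(Sd,(312,171))):
    m,uv,P,a=hole(f,n,.053);print("hole",uv,P,a)
    if f is T: tb=m
    else: tbs=m
# tab yaw (top) : filled
for b in(tb,):
    c,_=cv2.findContours(b,cv2.RETR_EXTERNAL,cv2.CHAIN_APPROX_NONE);c=max(c,key=cv2.contourArea)
    r=cv2.boxPoints(cv2.minAreaRect(c));print("tab",[back(T,(q+.5)/4-.5,.054)[:2].round(4) for q in r])
for n,f in(("top",T),("side",Sd)):
    u=manip.silhouettes(n,"unit")[0]["region"].astype(np.uint8)
    if n=="top":
        u=cv2.morphologyEx(u,cv2.MORPH_OPEN,np.ones((5,5)))
        print("unit",fit([T],[u],(0,.19),(-.115,.115),0,.15,[.62,.02,-.3],S=1))
        pm=manip.silhouettes(n,"pad")[0]["region"].astype(np.uint8)
        print("pad",fit([T],[pm],(-.11,.11),(-.055,.055),0,.003,[p0[0],p0[1],0],S=1))
print(p0)
E
```

```text
73.6875 267.1875
hook (array([4.73244489e-01, 2.81938267e-01, 3.53379229e-04]), np.float64(0.636335403726708))
hook (array([ 0.47481158,  0.28285359, -0.01078192]), np.float64(0.13920225624496374))
hook (array([0.47414134, 0.28201949, 0.00137646]), np.float64(0.8033523164194408))
hole [346.06073574 159.41584084] [ 0.63430789 -0.00234449  0.053     ] 17.34375
hole [312.37352768 170.33936985] [6.37440535e-01 2.09984612e-04 5.30000000e-02] 8.84375
tab [array([0.649 , 0.0342]), array([ 0.6667, -0.024 ]), array([ 0.6227, -0.0368]), array([0.6051, 0.0212])]
unit (array([0.68147508, 0.01413251, 0.27567381]), np.float64(0.09350237717908083))
pad (array([ 0.51943951,  0.29279054, -0.14248703]), np.float64(0.14622883530015396))
[np.float64(0.4743078374289803), np.float64(0.2823007114232307), 0]
```

Run:
```python
from h import *
T=manip.grab_frame("top")
mt=blob(T["image"],(8,110,90),(30,255,255),(266,206));print(mt.sum()/16)
print("hook",fit([T],[mt],(-.045,.045),(-.011,.011),.003,.035,[.4745,.2825,0]))
# bar: bright pixels ahead of handle
g=cv2.cvtColor(T["image"],cv2.COLOR_BGR2GRAY)[172:196,255:278].astype(float)
m=g>130; ys,xs=np.nonzero(m); print([(r+172,round(float(255+xs[ys==r].mean()),1),int((ys==r).sum())) for r in np.unique(ys)])
print(T["image"][200:212:4,262:271].tolist()[1])
```

```text
208.0
hook (array([ 0.47320809,  0.28223007, -0.01531899]), np.float64(0.058841099163679855))
[(np.int64(175), 265.5, 2), (np.int64(176), 265.5, 4), (np.int64(177), 265.5, 4), (np.int64(178), 265.5, 4), (np.int64(179), 265.5, 4), (np.int64(180), 265.5, 4), (np.int64(181), 265.5, 4), (np.int64(182), 265.5, 4), (np.int64(183), 265.5, 4), (np.int64(184), 265.5, 4), (np.int64(185), 265.5, 4), (np.int64(186), 265.5, 4), (np.int64(187), 265.5, 4), (np.int64(188), 265.5, 4), (np.int64(189), 265.5, 4), (np.int64(190), 265.5, 4), (np.int64(191), 266.0, 3), (np.int64(193), 265.0, 5), (np.int64(194), 265.0, 7), (np.int64(195), 265.0, 7)]
[[102, 128, 169], [49, 170, 231], [0, 194, 255], [0, 197, 255], [0, 197, 255], [0, 196, 255], [0, 175, 242], [0, 121, 197], [61, 77, 124]]
```

Call:
servo_tool(
  moves=[
    {"rz": 0.157},
    {"rz": 0.157},
    {"x": 0.036, "y": -0.048},
    {"x": 0.036, "y": -0.048},
    {"x": 0.036, "y": -0.048},
    {"x": 0.036, "y": -0.048},
    {"x": 0.036, "y": -0.048},
    {"x": 0.036, "y": -0.048},
  ],
)

```text
invalid input at $.moves[0]: expected keys x, y, z, rx, ry, rz, gripper
```

Call:
servo_tool(
  moves=[
    {"x": 0, "y": 0, "z": 0, "rx": 0, "ry": 0, "rz": 0.16, "gripper": 1},
    {"x": 0, "y": 0, "z": 0, "rx": 0, "ry": 0, "rz": 0.164, "gripper": 1},
    {"x": 0.036, "y": -0.048, "z": 0, "rx": 0, "ry": 0, "rz": 0, "gripper": 1},
    {"x": 0.036, "y": -0.048, "z": 0, "rx": 0, "ry": 0, "rz": 0, "gripper": 1},
    {"x": 0.036, "y": -0.048, "z": 0, "rx": 0, "ry": 0, "rz": 0, "gripper": 1},
    {"x": 0.036, "y": -0.048, "z": 0, "rx": 0, "ry": 0, "rz": 0, "gripper": 1},
    {"x": 0.036, "y": -0.048, "z": 0, "rx": 0, "ry": 0, "rz": 0, "gripper": 1},
    {"x": 0.036, "y": -0.048, "z": 0, "rx": 0, "ry": 0, "rz": 0, "gripper": 1},
  ],
)

```text
t: 1.9
ee_pos: [0.4129, -0.3071, 0.2149]
orientation: [[1.0, -0.01, 0.001], [-0.01, -1.0, -0.001], [0.001, 0.001, -1.0]]
contact_force: [0.8, -1.3, 0.5]
gripper_width: 0.095
grip_force: 0.0
```

Call:
servo_tool(
  moves=[
    {"x": 0.008, "y": -0.06, "z": 0, "rx": 0, "ry": 0, "rz": 0, "gripper": 1},
    {"x": 0.008, "y": -0.06, "z": 0, "rx": 0, "ry": 0, "rz": 0, "gripper": 1},
    {"x": 0.008, "y": -0.06, "z": 0, "rx": 0, "ry": 0, "rz": 0, "gripper": 1},
    {"x": 0.008, "y": -0.06, "z": 0, "rx": 0, "ry": 0, "rz": 0, "gripper": 1},
    {"x": 0.008, "y": -0.06, "z": 0, "rx": 0, "ry": 0, "rz": 0, "gripper": 1},
    {"x": 0.008, "y": -0.06, "z": 0, "rx": 0, "ry": 0, "rz": 0, "gripper": 1},
    {"x": 0.008, "y": -0.06, "z": 0, "rx": 0, "ry": 0, "rz": 0, "gripper": 1},
    {"x": 0.008, "y": -0.06, "z": 0, "rx": 0, "ry": 0, "rz": 0, "gripper": 1},
  ],
)

```text
t: 2.9
ee_pos: [0.4808, 0.1728, 0.2149]
orientation: [[1.0, -0.01, 0.001], [-0.01, -1.0, 0.0], [0.001, -0.0, -1.0]]
contact_force: [0.7, -1.1, 0.4]
gripper_width: 0.0952
grip_force: 0.0
```

Call:
servo_tool(
  moves=[
    {"x": 0, "y": -0.055, "z": 0, "rx": 0, "ry": 0, "rz": 0, "gripper": 0.2},
    {"x": 0, "y": -0.055, "z": 0, "rx": 0, "ry": 0, "rz": 0, "gripper": 0.2},
    {"x": 0, "y": 0, "z": 0.05, "rx": 0, "ry": 0, "rz": 0, "gripper": 0.2},
    {"x": 0, "y": 0, "z": 0.05, "rx": 0, "ry": 0, "rz": 0, "gripper": 0.2},
    {"x": 0, "y": 0, "z": 0.03, "rx": 0, "ry": 0, "rz": 0, "gripper": 0.2},
    {"x": 0, "y": 0, "z": 0, "rx": 0, "ry": 0, "rz": 0, "gripper": 0.2},
    {"x": 0, "y": 0, "z": 0, "rx": 0, "ry": 0, "rz": 0, "gripper": 0.2},
    {"x": 0, "y": 0, "z": 0, "rx": 0, "ry": 0, "rz": 0, "gripper": 0.2},
  ],
)

```text
t: 3.9
ee_pos: [0.4826, 0.2808, 0.0861]
orientation: [[1.0, -0.01, 0.002], [-0.01, -1.0, 0.001], [0.002, -0.001, -1.0]]
contact_force: [-1.0, -0.3, 0.1]
gripper_width: 0.0566
grip_force: 0.0
```

Call:
servo_tool(
  moves=[
    {"x": 0.001, "y": -0.001, "z": 0.03, "rx": 0, "ry": 0, "rz": 0, "gripper": 0.2},
    {"x": 0, "y": 0, "z": 0.03, "rx": 0, "ry": 0, "rz": 0, "gripper": 0.2},
    {"x": 0, "y": 0, "z": 0.015, "rx": 0, "ry": 0, "rz": 0, "gripper": 0.2},
    {"x": 0, "y": 0, "z": 0.004, "rx": 0, "ry": 0, "rz": 0, "gripper": 0.2},
    {"x": 0, "y": 0, "z": 0, "rx": 0, "ry": 0, "rz": 0, "gripper": -1},
    {"x": 0, "y": 0, "z": 0, "rx": 0, "ry": 0, "rz": 0, "gripper": -1},
    {"x": 0, "y": 0, "z": 0, "rx": 0, "ry": 0, "rz": 0, "gripper": -1},
    {"x": 0, "y": 0, "z": 0, "rx": 0, "ry": 0, "rz": 0, "gripper": -1},
  ],
  force=40,
)

```text
t: 4.9
ee_pos: [0.4831, 0.2817, 0.0059]
orientation: [[1.0, -0.01, 0.001], [-0.01, -1.0, 0.0], [0.001, -0.0, -1.0]]
contact_force: [0.9, 1.7, 0.7]
gripper_width: 0.0226
grip_force: 0.9
```

Call:
servo_tool(
  moves=[
    {"x": 0, "y": 0, "z": 0, "rx": 0, "ry": 0, "rz": 0, "gripper": -1},
    {"x": 0, "y": 0, "z": 0, "rx": 0, "ry": 0, "rz": 0, "gripper": -1},
    {"x": 0, "y": 0, "z": 0, "rx": 0, "ry": 0, "rz": 0, "gripper": -1},
    {"x": 0, "y": 0, "z": -0.005, "rx": 0, "ry": 0, "rz": 0, "gripper": -1},
    {"x": 0, "y": 0, "z": -0.03, "rx": 0, "ry": 0, "rz": 0, "gripper": -1},
    {"x": 0, "y": 0, "z": -0.04, "rx": 0, "ry": 0, "rz": 0, "gripper": -1},
    {"x": 0, "y": 0, "z": -0.025, "rx": 0, "ry": 0, "rz": 0, "gripper": -1},
    {"x": 0, "y": 0, "z": 0, "rx": 0, "ry": 0, "rz": 0, "gripper": -1},
  ],
)

```text
t: 5.9
ee_pos: [0.4834, 0.2818, 0.1071]
orientation: [[1.0, -0.01, 0.003], [-0.01, -1.0, 0.001], [0.003, -0.001, -1.0]]
contact_force: [0.2, -0.2, -2.2]
gripper_width: 0.022
grip_force: 40.0
```

Call:
servo_tool(
  moves=[
    {"x": 0.001, "y": 0.05, "z": 0, "rx": 0, "ry": 0, "rz": 0, "gripper": -1},
    {"x": 0.001, "y": 0.055, "z": 0, "rx": 0, "ry": 0, "rz": 0, "gripper": -1},
    {"x": 0.001, "y": 0.056, "z": 0, "rx": 0, "ry": 0, "rz": 0, "gripper": -1},
    {"x": 0.001, "y": 0.056, "z": 0, "rx": 0, "ry": 0, "rz": 0, "gripper": -1},
    {"x": 0.001, "y": 0.055, "z": 0, "rx": 0, "ry": 0, "rz": 0, "gripper": -1},
    {"x": 0, "y": 0.05, "z": 0, "rx": 0, "ry": 0, "rz": 0, "gripper": -1},
    {"x": 0, "y": 0.003, "z": 0, "rx": 0, "ry": 0, "rz": -0.147, "gripper": -1},
    {"x": 0, "y": 0, "z": 0, "rx": 0, "ry": 0, "rz": -0.148, "gripper": -1},
  ],
)

```text
t: 6.9
ee_pos: [0.4839, -0.0443, 0.1043]
orientation: [[0.959, 0.284, -0.002], [0.284, -0.959, 0.0], [-0.002, -0.001, -1.0]]
contact_force: [-0.8, 0.1, -1.7]
gripper_width: 0.0218
grip_force: 40.0
```

Call:
servo_tool(
  moves=[
    {"x": 0, "y": 0, "z": 0, "rx": 0, "ry": 0, "rz": 0, "gripper": -1},
    {"x": 0, "y": 0, "z": 0, "rx": 0, "ry": 0, "rz": 0, "gripper": -1},
    {"x": 0, "y": 0, "z": 0, "rx": 0, "ry": 0, "rz": 0, "gripper": -1},
    {"x": 0, "y": 0, "z": 0, "rx": 0, "ry": 0, "rz": 0, "gripper": -1},
    {"x": 0, "y": 0, "z": 0, "rx": 0, "ry": 0, "rz": 0, "gripper": -1},
    {"x": 0, "y": 0, "z": 0, "rx": 0, "ry": 0, "rz": 0, "gripper": -1},
    {"x": 0, "y": 0, "z": 0, "rx": 0, "ry": 0, "rz": 0, "gripper": -1},
    {"x": 0, "y": 0, "z": 0, "rx": 0, "ry": 0, "rz": 0, "gripper": -1},
  ],
)

```text
t: 7.9
ee_pos: [0.4846, -0.0435, 0.1056]
orientation: [[0.96, 0.281, 0.0], [0.281, -0.96, -0.0], [0.0, 0.0, -1.0]]
contact_force: [-0.6, 0.4, -1.7]
gripper_width: 0.0224
grip_force: 40.0
```

Run:
```python
from h import *
for n in("top","side"):
    f=manip.grab_frame(n);im=f["image"]
    s=manip.sense();p=s["ee_pos"];R=s["orientation"]
    tip=p+R@np.array([.0955,0,.0014]);u=proj(f,[tip,[.635,-.0015,.054]]);print(n,u,tip)
    c=u.mean(0).astype(int)
    cv2.imwrite(f"pics/{n}2.png",cv2.resize(im[c[1]-50:c[1]+50,c[0]-65:c[0]+65],None,fx=6,fy=6,interpolation=cv2.INTER_CUBIC))
    try:
        m,uv,P,a=hole(f,u[1],.053);print("hole",uv,P,a)
    except Exception as e: print(e)
print(s["ee_pos"],s["contact_force"])
```

```text
top [[351.52709179 173.957239  ]
 [345.83736142 159.17476886]] [ 0.57625513 -0.01662847  0.10422834]
hole [346.05372212 159.41960518] [ 0.63429472 -0.0023197   0.053     ] 17.28125
side [[327.90701741 164.31441509]
 [313.16912039 170.21534537]] [ 0.57624642 -0.01662868  0.10422535]
hole [312.34109632 170.44724335] [0.63705437 0.00076004 0.053     ] 8.21875
[ 0.48459226 -0.04345725  0.105623  ] [-0.21892454 -0.6758614  -1.45659991]
```

View pics/top2.png

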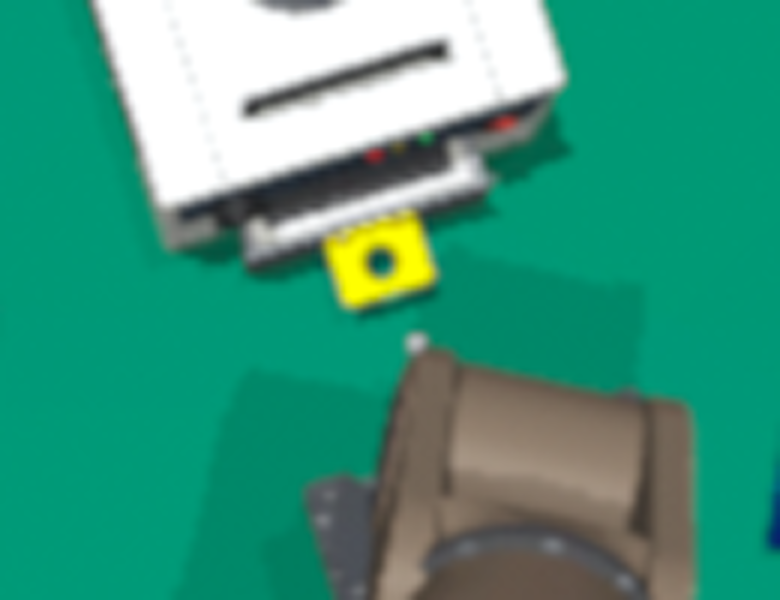

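View pics/side2.png

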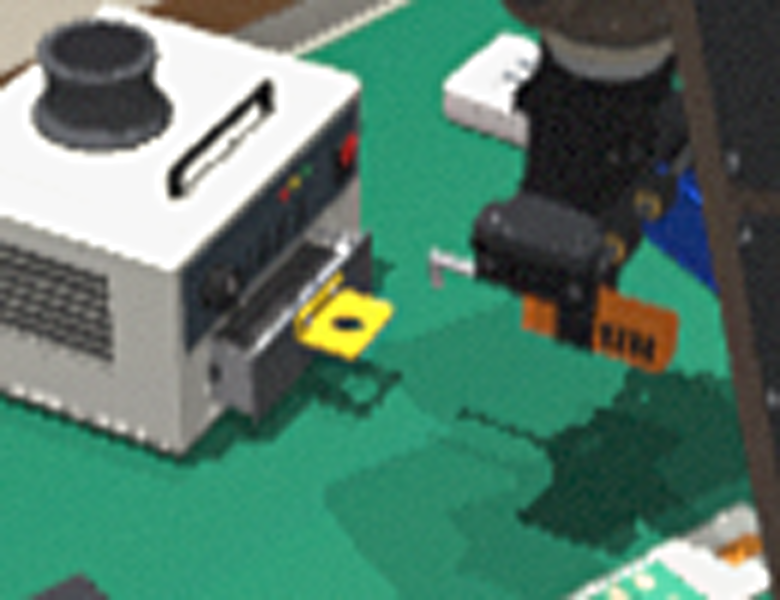

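Call:
servo_tool(
  moves=[
    {"x": 0.02, "y": 0.001, "z": 0, "rx": 0, "ry": 0, "rz": 0, "gripper": -1},
    {"x": 0.025, "y": 0.001, "z": 0, "rx": 0, "ry": 0, "rz": 0, "gripper": -1},
    {"x": 0.0155, "y": 0, "z": 0, "rx": 0, "ry": 0, "rz": 0, "gripper": -1},
    {"x": 0, "y": 0, "z": 0.015, "rx": 0, "ry": 0, "rz": 0, "gripper": -1},
    {"x": 0, "y": 0, "z": 0.02, "rx": 0, "ry": 0, "rz": 0, "gripper": -1},
    {"x": 0, "y": 0, "z": 0.01, "rx": 0, "ry": 0, "rz": 0, "gripper": -1},
    {"x": 0, "y": 0, "z": 0, "rx": 0, "ry": 0, "rz": 0, "gripper": -1},
    {"x": 0, "y": 0, "z": 0, "rx": 0, "ry": 0, "rz": 0, "gripper": -1},
  ],
)

```text
t: 9.0
ee_pos: [0.5432, -0.0285, 0.0609]
orientation: [[0.96, 0.281, 0.0], [0.281, -0.96, -0.0], [0.0, 0.0, -1.0]]
contact_force: [-0.5, 0.3, -2.3]
gripper_width: 0.0216
grip_force: 40.0
```

Run:
```python
from h import *
ims=[]
for n in("top","side"):
    f=manip.grab_frame(n);im=f["image"]
    s=manip.sense();p=s["ee_pos"];R=s["orientation"]
    tip=p+R@np.array([.0955,0,.0014]);u=proj(f,[tip,[.635,-.0017,.054]]);print(n,u,tip)
    c=u[1].astype(int)
    ims.append(cv2.resize(im[c[1]-25:c[1]+25,c[0]-25:c[0]+25],None,fx=8,fy=8,interpolation=cv2.INTER_CUBIC))
cv2.imwrite("pics/c3.png",np.hstack(ims))
```

```text
top [[345.99306157 158.90176769]
 [345.89434256 159.17443207]] [ 0.63500251 -0.0016533   0.05976253]
side [[313.19288103 168.91945404]
 [313.2075767  170.1926224 ]] [ 0.63508322 -0.0016385   0.05985248]
```

View pics/c3.png

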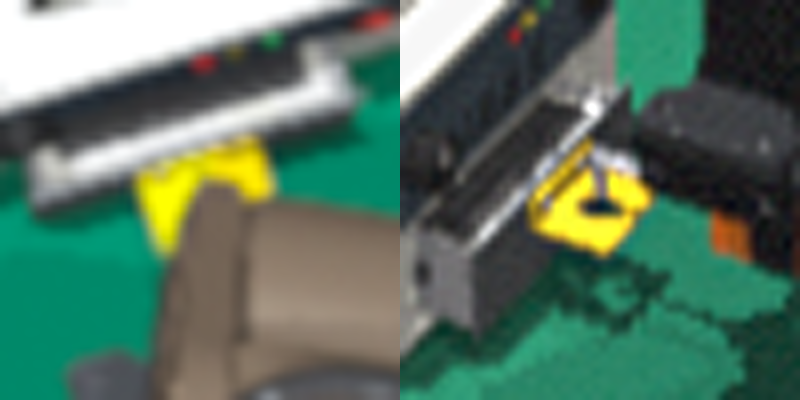

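The side half shows the tip just over the hole, at crop (600,200). I'll lower it in now.

Call:
servo_tool(
  moves=[
    {"x": 0, "y": 0, "z": 0.005, "rx": 0, "ry": 0, "rz": 0, "gripper": -1},
    {"x": 0, "y": 0, "z": 0.005, "rx": 0, "ry": 0, "rz": 0, "gripper": -1},
    {"x": 0, "y": 0, "z": 0.005, "rx": 0, "ry": 0, "rz": 0, "gripper": -1},
    {"x": 0, "y": 0, "z": 0.005, "rx": 0, "ry": 0, "rz": 0, "gripper": -1},
    {"x": 0, "y": 0, "z": 0, "rx": 0, "ry": 0, "rz": 0, "gripper": -1},
    {"x": 0, "y": 0, "z": 0, "rx": 0, "ry": 0, "rz": 0, "gripper": -1},
    {"x": 0, "y": 0, "z": 0, "rx": 0, "ry": 0, "rz": 0, "gripper": -1},
    {"x": 0, "y": 0, "z": 0, "rx": 0, "ry": 0, "rz": 0, "gripper": -1},
  ],
)

```text
t: 10.1
ee_pos: [0.5433, -0.0284, 0.0408]
orientation: [[0.96, 0.281, 0.0], [0.281, -0.96, -0.0], [0.0, 0.0, -1.0]]
contact_force: [-0.1, 0.7, -1.4]
gripper_width: 0.0216
grip_force: 40.0
```

Call:
servo_tool(
  moves=[
    {"x": -0.003, "y": 0, "z": 0, "rx": 0, "ry": 0, "rz": 0, "gripper": -1},
    {"x": -0.004, "y": 0, "z": 0, "rx": 0, "ry": 0, "rz": 0, "gripper": -1},
    {"x": -0.004, "y": 0, "z": 0, "rx": 0, "ry": 0, "rz": 0, "gripper": -1},
    {"x": -0.004, "y": 0, "z": 0, "rx": 0, "ry": 0, "rz": 0, "gripper": -1},
    {"x": -0.005, "y": 0, "z": 0, "rx": 0, "ry": 0, "rz": 0, "gripper": -1},
    {"x": -0.005, "y": 0, "z": 0, "rx": 0, "ry": 0, "rz": 0, "gripper": -1},
    {"x": -0.005, "y": 0, "z": 0, "rx": 0, "ry": 0, "rz": 0, "gripper": -1},
    {"x": -0.005, "y": 0, "z": 0, "rx": 0, "ry": 0, "rz": 0, "gripper": -1},
  ],
)

```text
t: 11.1
ee_pos: [0.5102, -0.0384, 0.0408]
orientation: [[0.96, 0.281, 0.002], [0.281, -0.96, -0.0], [0.002, 0.001, -1.0]]
contact_force: [5.5, 1.9, -3.7]
gripper_width: 0.0219
grip_force: 40.0
```

Call:
servo_tool(
  moves=[
    {"x": -0.004, "y": 0, "z": 0, "rx": 0, "ry": 0, "rz": 0, "gripper": -1},
    {"x": -0.004, "y": 0, "z": 0, "rx": 0, "ry": 0, "rz": 0, "gripper": -1},
    {"x": -0.003, "y": 0, "z": 0, "rx": 0, "ry": 0, "rz": 0, "gripper": -1},
    {"x": -0.002, "y": 0, "z": 0, "rx": 0, "ry": 0, "rz": 0, "gripper": -1},
    {"x": -0.001, "y": 0, "z": 0, "rx": 0, "ry": 0, "rz": 0, "gripper": -1},
    {"x": 0, "y": 0, "z": 0, "rx": 0, "ry": 0, "rz": 0, "gripper": -1},
    {"x": 0, "y": 0, "z": 0, "rx": 0, "ry": 0, "rz": 0, "gripper": -1},
    {"x": 0, "y": 0, "z": 0, "rx": 0, "ry": 0, "rz": 0, "gripper": -1},
  ],
)

```text
t: 12.1
ee_pos: [0.4966, -0.0423, 0.0407]
orientation: [[0.96, 0.281, 0.001], [0.281, -0.96, -0.0], [0.001, 0.001, -1.0]]
contact_force: [5.2, 0.4, -2.5]
gripper_width: 0.0217
grip_force: 40.0
```

```bash
cat > s.py <<'E'
from h import *
import sys
s=manip.sense();p=s["ee_pos"];f=s["contact_force"];u=np.array([.96,.281])
print(s["t"],"pull mm",((np.array([.5433,-.0284])-p[:2])@u*1e3).round(2),"F",(f[:2]@u).round(2),f.round(1),"z",p[2].round(4))
if len(sys.argv)>1:
    fr=manip.grab_frame("side");q=np.array([.635,-.0017,.053])-.04*np.array([*u,0])
    m,uv,P,a=hole(fr,proj(fr,q)[0],.053);print(P,a)
E
python3 s.py
```

```text
12.1 pull mm 48.71 F 5.1 [ 5.2  0.4 -2.5] z 0.0407
```

Call:
servo_tool(
  moves=[
    {"x": 0.0002, "y": 0, "z": 0, "rx": 0, "ry": 0, "rz": 0, "gripper": -1},
    {"x": 0, "y": 0, "z": 0, "rx": 0, "ry": 0, "rz": 0, "gripper": -1},
    {"x": 0, "y": 0, "z": 0, "rx": 0, "ry": 0, "rz": 0, "gripper": -1},
    {"x": 0, "y": 0, "z": 0, "rx": 0, "ry": 0, "rz": 0, "gripper": -1},
    {"x": 0, "y": 0, "z": 0, "rx": 0, "ry": 0, "rz": 0, "gripper": -1},
    {"x": 0, "y": 0, "z": 0, "rx": 0, "ry": 0, "rz": 0, "gripper": -1},
    {"x": 0, "y": 0, "z": 0, "rx": 0, "ry": 0, "rz": 0, "gripper": -1},
    {"x": 0, "y": 0, "z": 0, "rx": 0, "ry": 0, "rz": 0, "gripper": -1},
  ],
)

```text
t: 13.1
ee_pos: [0.4966, -0.0422, 0.0407]
orientation: [[0.96, 0.281, 0.001], [0.281, -0.96, -0.0], [0.001, 0.0, -1.0]]
contact_force: [4.8, -1.3, -2.2]
gripper_width: 0.022
grip_force: 40.0
```

```bash
python3 s.py
```

```text
13.1 pull mm 48.69 F 4.26 [ 4.8 -1.3 -2.2] z 0.0407
```

Call:
servo_tool(
  moves=[
    {"x": 0.0006, "y": 0, "z": 0, "rx": 0, "ry": 0, "rz": 0, "gripper": -1},
    {"x": 0, "y": 0, "z": 0, "rx": 0, "ry": 0, "rz": 0, "gripper": -1},
    {"x": 0, "y": 0, "z": 0, "rx": 0, "ry": 0, "rz": 0, "gripper": -1},
    {"x": 0, "y": 0, "z": 0, "rx": 0, "ry": 0, "rz": 0, "gripper": -1},
    {"x": 0, "y": 0, "z": 0, "rx": 0, "ry": 0, "rz": 0, "gripper": -1},
    {"x": 0, "y": 0, "z": 0, "rx": 0, "ry": 0, "rz": 0, "gripper": -1},
    {"x": 0, "y": 0, "z": 0, "rx": 0, "ry": 0, "rz": 0, "gripper": -1},
    {"x": 0, "y": 0, "z": 0, "rx": 0, "ry": 0, "rz": 0, "gripper": -1},
  ],
)

```text
t: 14.1
ee_pos: [0.4968, -0.0419, 0.0406]
orientation: [[0.96, 0.281, -0.0], [0.281, -0.96, -0.0], [-0.0, -0.0, -1.0]]
contact_force: [1.9, -0.3, -1.7]
gripper_width: 0.0216
grip_force: 40.0
```

```bash
python3 s.py
```

```text
14.1 pull mm 48.4 F 1.77 [ 1.9 -0.3 -1.7] z 0.0406
```

Call:
servo_tool(
  moves=[
    {"x": -0.0005, "y": 0, "z": 0, "rx": 0, "ry": 0, "rz": 0, "gripper": -1},
    {"x": -0.0005, "y": 0, "z": 0, "rx": 0, "ry": 0, "rz": 0, "gripper": -1},
    {"x": -0.0005, "y": 0, "z": 0, "rx": 0, "ry": 0, "rz": 0, "gripper": -1},
    {"x": -0.0005, "y": 0, "z": 0, "rx": 0, "ry": 0, "rz": 0, "gripper": -1},
    {"x": -0.0005, "y": 0, "z": 0, "rx": 0, "ry": 0, "rz": 0, "gripper": -1},
    {"x": -0.0005, "y": 0, "z": 0, "rx": 0, "ry": 0, "rz": 0, "gripper": -1},
    {"x": -0.0005, "y": 0, "z": 0, "rx": 0, "ry": 0, "rz": 0, "gripper": -1},
    {"x": -0.0003, "y": 0, "z": 0, "rx": 0, "ry": 0, "rz": 0, "gripper": -1},
  ],
)

```text
t: 15.1
ee_pos: [0.4937, -0.043, 0.0407]
orientation: [[0.96, 0.281, 0.001], [0.281, -0.96, -0.0], [0.001, 0.0, -1.0]]
contact_force: [5.2, 1.2, -2.4]
gripper_width: 0.022
grip_force: 40.0
```

Call:
servo_tool(
  moves=[
    {"x": -0.0003, "y": 0, "z": 0, "rx": 0, "ry": 0, "rz": 0, "gripper": -1},
    {"x": -0.0003, "y": 0, "z": 0, "rx": 0, "ry": 0, "rz": 0, "gripper": -1},
    {"x": -0.0003, "y": 0, "z": 0, "rx": 0, "ry": 0, "rz": 0, "gripper": -1},
    {"x": -0.0003, "y": 0, "z": 0, "rx": 0, "ry": 0, "rz": 0, "gripper": -1},
    {"x": -0.0003, "y": 0, "z": 0, "rx": 0, "ry": 0, "rz": 0, "gripper": -1},
    {"x": -0.0003, "y": 0, "z": 0, "rx": 0, "ry": 0, "rz": 0, "gripper": -1},
    {"x": -0.0003, "y": 0, "z": 0, "rx": 0, "ry": 0, "rz": 0, "gripper": -1},
    {"x": -0.0003, "y": 0, "z": 0, "rx": 0, "ry": 0, "rz": 0, "gripper": -1},
  ],
)

```text
t: 16.1
ee_pos: [0.4914, -0.0437, 0.0407]
orientation: [[0.96, 0.281, 0.001], [0.281, -0.96, -0.0], [0.001, 0.0, -1.0]]
contact_force: [4.3, 0.9, -2.8]
gripper_width: 0.0218
grip_force: 40.0
```

Call:
servo_tool(
  moves=[
    {"x": -0.0003, "y": 0, "z": 0, "rx": 0, "ry": 0, "rz": 0, "gripper": -1},
    {"x": -0.0003, "y": 0, "z": 0, "rx": 0, "ry": 0, "rz": 0, "gripper": -1},
    {"x": -0.0003, "y": 0, "z": 0, "rx": 0, "ry": 0, "rz": 0, "gripper": -1},
    {"x": -0.0003, "y": 0, "z": 0, "rx": 0, "ry": 0, "rz": 0, "gripper": -1},
    {"x": -0.0003, "y": 0, "z": 0, "rx": 0, "ry": 0, "rz": 0, "gripper": -1},
    {"x": -0.0003, "y": 0, "z": 0, "rx": 0, "ry": 0, "rz": 0, "gripper": -1},
    {"x": -0.0003, "y": 0, "z": 0, "rx": 0, "ry": 0, "rz": 0, "gripper": -1},
    {"x": -0.0003, "y": 0, "z": 0, "rx": 0, "ry": 0, "rz": 0, "gripper": -1},
  ],
)

```text
t: 17.1
ee_pos: [0.4891, -0.0444, 0.0407]
orientation: [[0.96, 0.281, 0.001], [0.281, -0.96, -0.0], [0.001, 0.0, -1.0]]
contact_force: [4.4, 3.1, -2.9]
gripper_width: 0.0217
grip_force: 40.0
```

Call:
servo_tool(
  moves=[
    {"x": -0.0003, "y": 0, "z": 0, "rx": 0, "ry": 0, "rz": 0, "gripper": -1},
    {"x": -0.0003, "y": 0, "z": 0, "rx": 0, "ry": 0, "rz": 0, "gripper": -1},
    {"x": -0.0003, "y": 0, "z": 0, "rx": 0, "ry": 0, "rz": 0, "gripper": -1},
    {"x": -0.0003, "y": 0, "z": 0, "rx": 0, "ry": 0, "rz": 0, "gripper": -1},
    {"x": -0.0003, "y": 0, "z": 0, "rx": 0, "ry": 0, "rz": 0, "gripper": -1},
    {"x": -0.0003, "y": 0, "z": 0, "rx": 0, "ry": 0, "rz": 0, "gripper": -1},
    {"x": -0.0003, "y": 0, "z": 0, "rx": 0, "ry": 0, "rz": 0, "gripper": -1},
    {"x": -0.0003, "y": 0, "z": 0, "rx": 0, "ry": 0, "rz": 0, "gripper": -1},
  ],
)

```text
t: 18.1
ee_pos: [0.4868, -0.0451, 0.0407]
orientation: [[0.96, 0.281, 0.001], [0.281, -0.96, -0.0], [0.001, 0.001, -1.0]]
contact_force: [4.4, 1.4, -3.4]
gripper_width: 0.0218
grip_force: 40.0
```

Call:
servo_tool(
  moves=[
    {"x": -0.0003, "y": 0, "z": 0, "rx": 0, "ry": 0, "rz": 0, "gripper": -1},
    {"x": -0.0003, "y": 0, "z": 0, "rx": 0, "ry": 0, "rz": 0, "gripper": -1},
    {"x": -0.0003, "y": 0, "z": 0, "rx": 0, "ry": 0, "rz": 0, "gripper": -1},
    {"x": -0.0003, "y": 0, "z": 0, "rx": 0, "ry": 0, "rz": 0, "gripper": -1},
    {"x": -0.0003, "y": 0, "z": 0, "rx": 0, "ry": 0, "rz": 0, "gripper": -1},
    {"x": -0.0003, "y": 0, "z": 0, "rx": 0, "ry": 0, "rz": 0, "gripper": -1},
    {"x": -0.0003, "y": 0, "z": 0, "rx": 0, "ry": 0, "rz": 0, "gripper": -1},
    {"x": -0.0003, "y": 0, "z": 0, "rx": 0, "ry": 0, "rz": 0, "gripper": -1},
  ],
)

```text
t: 19.1
ee_pos: [0.4845, -0.0457, 0.0407]
orientation: [[0.96, 0.281, 0.001], [0.281, -0.96, -0.0], [0.001, 0.001, -1.0]]
contact_force: [5.7, 1.4, -4.1]
gripper_width: 0.0219
grip_force: 40.0
```

Call:
servo_tool(
  moves=[
    {"x": -0.0003, "y": 0, "z": 0, "rx": 0, "ry": 0, "rz": 0, "gripper": -1},
    {"x": -0.0003, "y": 0, "z": 0, "rx": 0, "ry": 0, "rz": 0, "gripper": -1},
    {"x": -0.0003, "y": 0, "z": 0, "rx": 0, "ry": 0, "rz": 0, "gripper": -1},
    {"x": -0.0003, "y": 0, "z": 0, "rx": 0, "ry": 0, "rz": 0, "gripper": -1},
    {"x": -0.0003, "y": 0, "z": 0, "rx": 0, "ry": 0, "rz": 0, "gripper": -1},
    {"x": -0.0003, "y": 0, "z": 0, "rx": 0, "ry": 0, "rz": 0, "gripper": -1},
    {"x": -0.0003, "y": 0, "z": 0, "rx": 0, "ry": 0, "rz": 0, "gripper": -1},
    {"x": -0.0003, "y": 0, "z": 0, "rx": 0, "ry": 0, "rz": 0, "gripper": -1},
  ],
)

```text
t: 20.1
ee_pos: [0.4827, -0.0464, 0.0407]
orientation: [[0.96, 0.281, 0.002], [0.281, -0.96, -0.0], [0.002, 0.001, -1.0]]
contact_force: [7.9, 2.2, -5.6]
gripper_width: 0.0219
grip_force: 40.0
```

Call:
servo_tool(
  moves=[
    {"x": -0.0003, "y": 0, "z": 0, "rx": 0, "ry": 0, "rz": 0, "gripper": -1},
    {"x": -0.0003, "y": 0, "z": 0, "rx": 0, "ry": 0, "rz": 0, "gripper": -1},
    {"x": -0.0003, "y": 0, "z": 0, "rx": 0, "ry": 0, "rz": 0, "gripper": -1},
    {"x": 0, "y": 0, "z": 0, "rx": 0, "ry": 0, "rz": 0, "gripper": -1},
    {"x": 0, "y": 0, "z": 0, "rx": 0, "ry": 0, "rz": 0, "gripper": -1},
    {"x": 0, "y": 0, "z": 0, "rx": 0, "ry": 0, "rz": 0, "gripper": -1},
    {"x": 0, "y": 0, "z": 0, "rx": 0, "ry": 0, "rz": 0, "gripper": -1},
    {"x": 0, "y": 0, "z": 0, "rx": 0, "ry": 0, "rz": 0, "gripper": -1},
  ],
)

```text
t: 21.1
ee_pos: [0.4826, -0.0466, 0.0408]
orientation: [[0.96, 0.281, 0.004], [0.281, -0.96, -0.001], [0.003, 0.002, -1.0]]
contact_force: [12.5, 4.4, -6.2]
gripper_width: 0.0218
grip_force: 40.0
```

```bash
python3 s.py 1
```

```text
21.1 pull mm 63.36 F 13.22 [12.5  4.4 -6.2] z 0.0408
[ 0.60381577 -0.00120369  0.053     ] 3.8125
```

Call:
servo_tool(
  moves=[
    {"x": 0, "y": 0, "z": 0, "rx": 0, "ry": 0, "rz": 0, "gripper": -1},
    {"x": 0, "y": 0, "z": 0, "rx": 0, "ry": 0, "rz": 0, "gripper": -1},
    {"x": 0, "y": 0, "z": 0, "rx": 0, "ry": 0, "rz": 0, "gripper": -1},
    {"x": 0, "y": 0, "z": 0, "rx": 0, "ry": 0, "rz": 0, "gripper": -1},
    {"x": 0, "y": 0, "z": 0, "rx": 0, "ry": 0, "rz": 0, "gripper": -1},
    {"x": 0, "y": 0, "z": 0, "rx": 0, "ry": 0, "rz": 0, "gripper": -1},
    {"x": 0, "y": 0, "z": 0, "rx": 0, "ry": 0, "rz": 0, "gripper": -1},
    {"x": 0, "y": 0, "z": 0, "rx": 0, "ry": 0, "rz": 0, "gripper": -1},
  ],
)

```text
t: 22.15
ee_pos: [0.4826, -0.0466, 0.0408]
orientation: [[0.96, 0.281, 0.004], [0.281, -0.96, -0.001], [0.003, 0.002, -1.0]]
contact_force: [10.9, 4.4, -6.6]
gripper_width: 0.0219
grip_force: 40.0
```

Call:
servo_tool(
  moves=[
    {"x": 0.0005, "y": 0, "z": 0, "rx": 0, "ry": 0, "rz": 0, "gripper": -1},
    {"x": 0.0005, "y": 0, "z": 0, "rx": 0, "ry": 0, "rz": 0, "gripper": -1},
    {"x": 0.001, "y": 0, "z": 0, "rx": 0, "ry": 0, "rz": 0, "gripper": -1},
    {"x": 0.0015, "y": 0, "z": 0, "rx": 0, "ry": 0, "rz": 0, "gripper": -1},
    {"x": 0.002, "y": 0, "z": 0, "rx": 0, "ry": 0, "rz": 0, "gripper": -1},
    {"x": 0.002, "y": 0, "z": 0, "rx": 0, "ry": 0, "rz": 0, "gripper": -1},
    {"x": 0.0015, "y": 0, "z": 0, "rx": 0, "ry": 0, "rz": 0, "gripper": -1},
    {"x": 0, "y": 0, "z": 0, "rx": 0, "ry": 0, "rz": 0, "gripper": -1},
  ],
)

```text
t: 23.15
ee_pos: [0.4896, -0.044, 0.0406]
orientation: [[0.96, 0.281, -0.0], [0.281, -0.96, -0.0], [-0.0, 0.0, -1.0]]
contact_force: [0.6, -0.7, -1.7]
gripper_width: 0.022
grip_force: 40.0
```

Run:
```python
from h import *
f=manip.grab_frame("side");s=manip.sense();p=s["ee_pos"];R=s["orientation"]
tip=p+R@np.array([.0955,0,.0014]);u=proj(f,tip)[0];print(u,tip,s["contact_force"])
c=u.astype(int);cv2.imwrite("pics/s4.png",cv2.resize(f["image"][c[1]-35:c[1]+35,c[0]-40:c[0]+50],None,fx=8,fy=8,interpolation=cv2.INTER_CUBIC))
```

```text
[326.49685688 178.01364393] [ 0.58116889 -0.01718963  0.03919169] [-0.67841706 -0.44028848 -1.22499241]
```

View pics/s4.png

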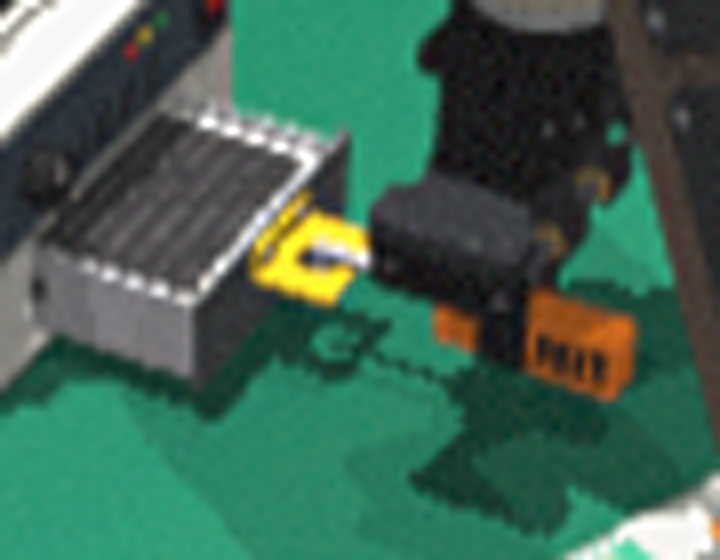

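The tray is drawn well out, with the bar over the hole near crop (325,255) and no load on it. I'll lift straight up and back away.

Call:
servo_tool(
  moves=[
    {"x": 0, "y": 0, "z": -0.004, "rx": 0, "ry": 0, "rz": 0, "gripper": -1},
    {"x": 0, "y": 0, "z": -0.005, "rx": 0, "ry": 0, "rz": 0, "gripper": -1},
    {"x": 0, "y": 0, "z": -0.008, "rx": 0, "ry": 0, "rz": 0, "gripper": -1},
    {"x": 0, "y": 0, "z": -0.012, "rx": 0, "ry": 0, "rz": 0, "gripper": -1},
    {"x": 0, "y": 0, "z": -0.02, "rx": 0, "ry": 0, "rz": 0, "gripper": -1},
    {"x": 0, "y": 0, "z": -0.015, "rx": 0, "ry": 0, "rz": 0, "gripper": -1},
    {"x": 0, "y": 0, "z": 0, "rx": 0, "ry": 0, "rz": 0, "gripper": -1},
    {"x": 0, "y": 0, "z": 0, "rx": 0, "ry": 0, "rz": 0, "gripper": -1},
  ],
)

```text
t: 24.2
ee_pos: [0.4894, -0.044, 0.1045]
orientation: [[0.96, 0.281, -0.0], [0.281, -0.96, -0.0], [-0.0, 0.0, -1.0]]
contact_force: [-0.5, -0.4, -1.9]
gripper_width: 0.0214
grip_force: 40.0
```

Run:
```python
from h import *
fr=[manip.grab_frame(n) for n in("side","top")];f=fr[0];s=manip.sense();p=s["ee_pos"];R=s["orientation"]
pts=np.array([p+R@np.array([a,0,b]) for a,b in((.0955,.0014),(-.0545,.003),(-.0545,-.029))]);u=proj(f,pts);print(u,p,s["contact_force"])
c=u.mean(0).astype(int);im=f["image"].copy();o=np.array([c[0]-45,c[1]-38])
im=cv2.resize(im[o[1]:o[1]+70,o[0]:o[0]+90],None,fx=8,fy=8,interpolation=cv2.INTER_CUBIC)
for q in u: cv2.circle(im,tuple((((q-o)+.5)*8).astype(int)),4,(255,0,255),1)
cv2.imwrite("pics/s5.png",im)
for f,n in zip(fr,((324,170),(350,173))):
    try: print(hole(f,n,.053)[1:])
    except Exception as e: print(e)
```

```text
[[327.0521919  164.03464252]
 [365.58425291 177.14199478]
 [366.41611301 169.71253635]] [ 0.48929663 -0.04402317  0.10416628] [ 0.36421347  0.35755839 -2.28770294]
(array([325.325     , 174.69761905]), array([ 0.58580911, -0.01526592,  0.053     ]), 8.75)
max() iterable argument is empty
```

View pics/s5.png

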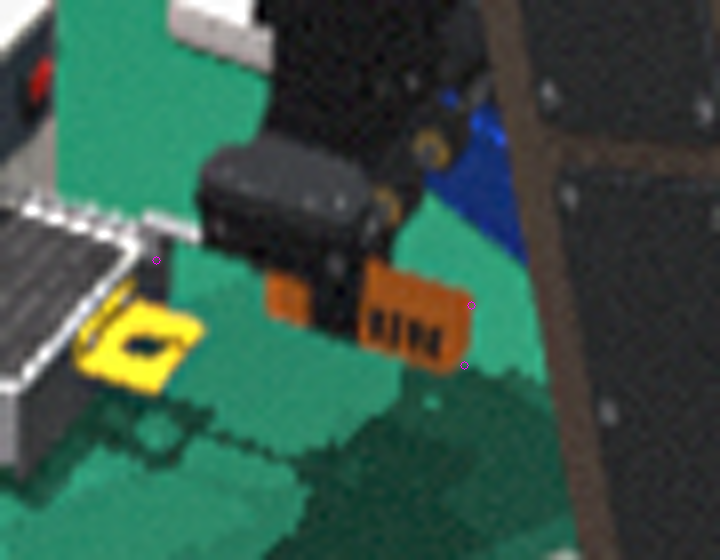

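Call:
servo_tool(
  moves=[
    {"x": -0.02, "y": 0, "z": 0, "rx": 0, "ry": 0, "rz": 0, "gripper": -1},
    {"x": -0.03, "y": 0, "z": 0, "rx": 0, "ry": 0, "rz": 0, "gripper": -1},
    {"x": 0, "y": 0, "z": 0, "rx": 0, "ry": 0, "rz": 0.142, "gripper": -1},
    {"x": 0, "y": 0, "z": 0, "rx": 0, "ry": 0, "rz": 0.143, "gripper": -1},
    {"x": 0, "y": -0.05, "z": 0, "rx": 0, "ry": 0, "rz": 0, "gripper": -1},
    {"x": 0, "y": -0.055, "z": 0, "rx": 0, "ry": 0, "rz": 0, "gripper": -1},
    {"x": 0, "y": -0.055, "z": 0, "rx": 0, "ry": 0, "rz": 0, "gripper": -1},
    {"x": 0, "y": -0.055, "z": 0, "rx": 0, "ry": 0, "rz": 0, "gripper": -1},
  ],
)

```text
t: 25.3
ee_pos: [0.4413, 0.1586, 0.1042]
orientation: [[1.0, -0.0, -0.001], [-0.0, -1.0, -0.0], [-0.001, 0.0, -1.0]]
contact_force: [1.0, -0.4, -1.0]
gripper_width: 0.0219
grip_force: 40.0
```

Call:
servo_tool(
  moves=[
    {"x": 0.021, "y": -0.042, "z": 0, "rx": 0, "ry": 0, "rz": 0, "gripper": -1},
    {"x": 0.021, "y": -0.042, "z": 0, "rx": 0, "ry": 0, "rz": 0, "gripper": -1},
    {"x": 0.021, "y": -0.042, "z": 0, "rx": 0, "ry": 0, "rz": 0, "gripper": -1},
    {"x": 0, "y": 0, "z": 0.025, "rx": 0, "ry": 0, "rz": 0, "gripper": -1},
    {"x": 0, "y": 0, "z": 0.03, "rx": 0, "ry": 0, "rz": 0, "gripper": -1},
    {"x": 0, "y": 0, "z": 0.02, "rx": 0, "ry": 0, "rz": 0, "gripper": -1},
    {"x": 0, "y": 0, "z": 0, "rx": 0, "ry": 0, "rz": 0, "gripper": -1},
    {"x": 0, "y": 0, "z": 0, "rx": 0, "ry": 0, "rz": 0, "gripper": -1},
  ],
)

```text
t: 26.3
ee_pos: [0.5048, 0.2829, 0.03]
orientation: [[1.0, -0.0, 0.0], [-0.0, -1.0, -0.0], [0.0, 0.0, -1.0]]
contact_force: [-0.1, -0.3, -1.7]
gripper_width: 0.0219
grip_force: 40.0
```

Call:
servo_tool(
  moves=[
    {"x": 0, "y": 0, "z": 0.01, "rx": 0, "ry": 0, "rz": 0, "gripper": -1},
    {"x": 0, "y": 0, "z": 0.008, "rx": 0, "ry": 0, "rz": 0, "gripper": -1},
    {"x": 0, "y": 0, "z": 0.004, "rx": 0, "ry": 0, "rz": 0, "gripper": -1},
    {"x": 0, "y": 0, "z": 0.002, "rx": 0, "ry": 0, "rz": 0, "gripper": -1},
    {"x": 0, "y": 0, "z": 0, "rx": 0, "ry": 0, "rz": 0, "gripper": -1},
    {"x": 0, "y": 0, "z": 0, "rx": 0, "ry": 0, "rz": 0, "gripper": -1},
    {"x": 0, "y": 0, "z": 0, "rx": 0, "ry": 0, "rz": 0, "gripper": -1},
    {"x": 0, "y": 0, "z": 0, "rx": 0, "ry": 0, "rz": 0, "gripper": -1},
  ],
)

```text
t: 27.3
ee_pos: [0.5045, 0.2828, 0.006]
orientation: [[1.0, -0.0, -0.0], [-0.0, -1.0, -0.0], [-0.0, 0.0, -1.0]]
contact_force: [-3.3, -1.6, 5.7]
gripper_width: 0.0218
grip_force: 40.0
```

Call:
servo_tool(
  moves=[
    {"x": 0, "y": 0, "z": 0, "rx": 0, "ry": 0, "rz": 0, "gripper": 0.2},
    {"x": 0, "y": 0, "z": 0, "rx": 0, "ry": 0, "rz": 0, "gripper": 0.2},
    {"x": 0, "y": 0, "z": 0, "rx": 0, "ry": 0, "rz": 0, "gripper": 0.2},
    {"x": 0, "y": 0, "z": 0, "rx": 0, "ry": 0, "rz": 0, "gripper": 0.2},
    {"x": 0, "y": 0, "z": -0.02, "rx": 0, "ry": 0, "rz": 0, "gripper": 0.2},
    {"x": 0, "y": 0, "z": -0.04, "rx": 0, "ry": 0, "rz": 0, "gripper": 0.2},
    {"x": 0, "y": 0, "z": -0.06, "rx": 0, "ry": 0, "rz": 0, "gripper": 0.2},
    {"x": 0, "y": 0, "z": -0.06, "rx": 0, "ry": 0, "rz": 0, "gripper": 0.2},
  ],
)

```text
t: 28.3
ee_pos: [0.5044, 0.2827, 0.1873]
orientation: [[1.0, -0.0, -0.0], [-0.0, -1.0, -0.0], [-0.0, 0.0, -1.0]]
contact_force: [0.4, -0.6, -0.5]
gripper_width: 0.0572
grip_force: 0.0
```

Call:
servo_tool(
  moves=[
    {"x": -0.03, "y": 0.05, "z": 0, "rx": 0, "ry": 0, "rz": 0, "gripper": 0.2},
    {"x": -0.03, "y": 0.05, "z": 0, "rx": 0, "ry": 0, "rz": 0, "gripper": 0.2},
    {"x": 0, "y": 0.06, "z": 0, "rx": 0, "ry": 0, "rz": 0, "gripper": 0.2},
    {"x": 0, "y": 0.06, "z": 0, "rx": 0, "ry": 0, "rz": 0, "gripper": 0.2},
    {"x": 0, "y": 0.06, "z": 0, "rx": 0, "ry": 0, "rz": 0, "gripper": 0.2},
    {"x": 0, "y": 0.06, "z": 0, "rx": 0, "ry": 0, "rz": 0, "gripper": 0.2},
    {"x": 0, "y": 0, "z": 0, "rx": 0, "ry": 0, "rz": 0, "gripper": 0.2},
    {"x": 0, "y": 0, "z": 0, "rx": 0, "ry": 0, "rz": 0, "gripper": 0.2},
  ],
)

```text
t: 29.3
ee_pos: [0.4444, -0.057, 0.1856]
orientation: [[1.0, -0.001, -0.0], [-0.001, -1.0, 0.0], [-0.0, -0.0, -1.0]]
contact_force: [-0.3, 0.1, 0.3]
gripper_width: 0.057
grip_force: 0.0
```

Run:
```python
from h import *
T=manip.grab_frame("top");S=manip.grab_frame("side")
cv2.imwrite("pics/e.png",np.hstack([cv2.resize(f["image"][a:a+120,b:b+160],(400,300),interpolation=cv2.INTER_CUBIC) for f,a,b in((T,120,230),(S,130,220))]))
mt=blob(T["image"],(8,110,90),(30,255,255),(266,199))
print("hook",fit([T],[mt],(-.045,.045),(-.011,.011),.003,.035,[.495,.283,0]))
print(hole(T,(350,173),.053)[1:],manip.sense()["t"])
```

```text
hook (array([0.49374034, 0.28195666, 0.00223982]), np.float64(0.05242776288352691))
(array([350.69088133, 174.07118965]), array([ 0.58245264, -0.01797508,  0.053     ]), 17.90625) 29.4
```

View pics/e.png

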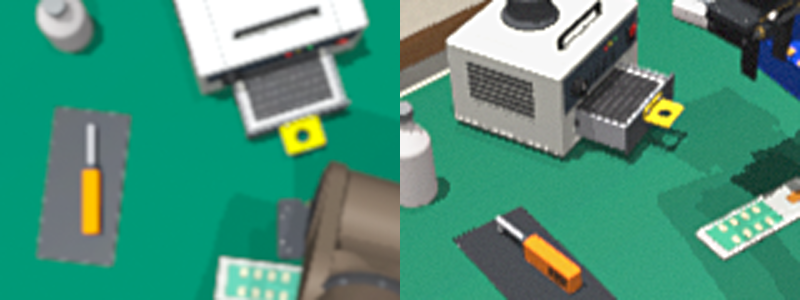

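The hook lies upright and released on its pad, at top-view crop (90,190). The tray is drawn out about 54 mm, with its hole at crop (303,135), and the arm is clear. I'm handing the job in.

```bash
python3 -c "
from plant import manip
print(manip.close_job())"
```

```text
the job is handed in; nothing more can be done
None
```

I drew the tray out with the hook and held it against its end stop for over a second at about 12–13 N. It is left out with its finger hole about 104 mm before the face, and the hook lies upright on its pad. I handed the job in at about 29 s; no verdict was returned.

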